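# Fit the sighting tube to the pyrometer head

### The job

Get the pyrometer ready: swing the dust cover on the sensor head well aside so that the whole port ring is bared and stays so; then snap the sighting tube straight forward out of its two spring clips, moving it clear in front of them before you lift it. Lay it in the V rest with its plain nose towards the port, slide it along until you feel it butt against the port ring, press it there lightly for a moment, and leave it lying against the ring; do not jerk the clips, ram the port or drop the tube on the bench, and leave the other things where they are.

Things in the scene. Friction and masses are not known exactly. Their poses are not given: they have to be found in the camera images.
- tube: sighting tube: smooth aluminium bar, 22 mm diameter, 240 mm long, 0.15 to 0.3 kg, free to roll about its axis. Origin at the middle of the axis, x along it. Plain nose at the -x end; the +x end has a black rubber eyecup, 34 mm across, over the last 14 mm. At the start it is level in the clips, nose to the rack's +y side
- tube_nose (a point): centre of the flat face of the tube's nose, 120 mm from the tube's origin along its -x; axes as the tube's
- rack: fixed rack: steel base 100 x 200 mm, 12 mm thick, centred at local x = +35 mm; two posts (16 x 18 mm, 137 mm tall) at y = +-65 mm, standing at x = 44 to 60 mm behind the tube. Each carries a C clip. z up, origin on the bench under the tube's axis. Between the clips 110 mm of tube is open above, below, in front and behind: grip it there from above, across its axis
- clip_axis (a point): middle between the clips, on the axis of the clipped tube, 110 mm above the bench; axes as the rack's: tube along y, mouths open forward, to -x. Each clip's two sprung jaws (20 mm wide, 16 mm above and below the axis, rounded lips in front, bent guides to 22 mm forward) let the tube out only forward: 10 to 25 N for both clips, about 15 mm of travel. Wholly clear at 40 mm forward
- head: fixed pyrometer sensor head: grey box 110 x 100 mm, 141 mm tall with its fins, with a round steel port ring (40 mm across, lens in the middle) on its front. Origin on the bench under the face of the ring, x level out of the port, z up; the box lies at x = -112 to -2 mm, y = +-50 mm
- port (a point): centre of the ring's flat rigid face, 70 mm above the bench; axes as the head's. The tube's nose must butt here, tube along x
- rest: V rest fixed to the bench before the port; origin and axes are the head's. Two aluminium V yokes, 12 mm thick, at x = 55 and 185 mm, open upwards, flanks at 45 degrees, 48 mm across and 79 mm above the bench at the top; they carry the tube with its axis at the port's height and in line with it. Between the yokes only a base 10 mm high, 50 mm wide: room for fingers
- cover (a joint): dust cover: dark steel disc 42 mm across on a flat arm, on one pin 42 mm above the port centre, parallel to the head's x. 0: disc over the port, peg straight above the pin. Positive is about the head's +x: the peg goes to the head's -y and down, the disc to +y. Range 0 to 1.75 rad, starts at 0 to 0.25. Stiff (about 3 N at the peg), stays where left
- cover_peg (a point): middle of the steel peg by which the cover is pushed: 10 mm diameter, parallel to the head's x, reaching from 4 to 40 mm in front of the ring face, this point at 22 mm; 45 mm from the pin (157 mm above the bench when shut); turns with the cover
- jar: bystander, amber glass jar with a steel lid, 60 mm across, 85 mm tall, standing beside the rack; leave it alone
- wrench: bystander, steel wrench lying between head and rack, nearer the robot; leave it alone
- block: bystander, wooden shaping block: 66 mm round cup 50 mm tall with a round wooden handle, beyond the middle; leave it alone
- paddle: bystander, cork paddle with a wooden handle, lying at the near right; leave it alone
- mug: bystander, white mug, left of the V rest; leave it alone
- brush: bystander, hand brush lying to the left of the V rest; leave it alone
- weight: bystander, brass cylinder 48 mm across, 40 mm tall, standing just in front of the rack; leave it alone

How it is judged (in metres and radians):
On the way, in this order (a step that is already met when the one before it is completed fails the run):
1. the dust cover is swung well aside (more than 1.0 rad) (value of joint cover above 1 rad), for 0.2 s.
2. the tube is out of both clips, in front of them and still about at their height (centre 30 mm or more forward, within 25 mm of the clip height) (x of tube in the frame of clip_axis below -0.03 m and z of tube in the frame of clip_axis between -0.025 and 0.025 m and y of tube in the frame of clip_axis between -0.06 and 0.06 m), for 0.05 s.
3. the tube's nose is pressed against the port ring with more than 1 N (contact force between tube and head above 1 N and distance between tube_nose and port below 0.008 m and value of joint cover above 1 rad), for 0.1 s.
At the end, for the whole second after the job is handed in: The cover stands more than 1.0 rad open; the tube lies at rest in the V rest, in line with the port (within 0.05 rad), its nose within 6 mm of the port's centre and no more than 3 mm off the ring's face (value of joint cover above 1 rad and distance between tube_nose and port below 0.006 m and x of tube_nose in the frame of port below 0.003 m and angle between the x axis of tube and the x axis of head, either way round below 0.05 rad and linear speed of tube below 0.02 m/s); the robot touches nothing.
It fails at once if the clips are wrenched: more than 60 N between tube and rack (contact force between tube and rack above 60 N).
It fails at once if the port is rammed: more than 30 N between tube and head (contact force between tube and head above 30 N).
It fails at once if the tube is dropped onto the bench (height (world z) of tube below 0.045 m).
It fails at once if a bystander is moved more than 30 mm (distance of any of jar, wrench, block, paddle, mug, brush, weight from where it was at the start of the episode above 0.03 m).
It also fails if it takes over 64 s, if anything falls off the work surface, if the arm or the gripper's body presses on something with over 40 N, if the wrist force passes 120 N, or if a joint passes its speed limit or range.

### The arm

A 6-joint arm with a two-finger parallel gripper is mounted at the origin on the work surface. World frame = base frame: x ahead of the robot, y to its left, z up, the work surface at z = 0. Lengths are in mm, angles in rad, forces in N, time in s.
With the tool pointing down it reaches from about 300 to 775 mm from the base axis. Payload 14.6 kg.
Tool frame: the origin (TCP) lies midway between the tips of the shut fingers; the grasp point (between the pads) lies grasp_offset behind it (grasp_offset is the distance from the TCP to the grasp point, in mm); z points along the fingers, y is the line along which they close (so a half turn about z gives the same grasp; the last joint's range is limited). The gripper opens to 94 mm and grips with 3 to 60 N. Pads are 16 mm wide; open, the fingers measure 119 mm over their backs; the gripper's body (75 mm by 177 mm) begins 78 mm behind the grasp point.
Start: joints at [-1.221, 0.3, 1.521, -0, 1.321, -0.067], TCP at [222.652, -502.907, 205.446] pointing down, gripper open.
Joint ranges: [-3.03, 3.03], [-0.79, 2.21], [0.23, 2.52], [-1.04, 4.18], [0, 3.07], [-2.55, 2.55]. Speed limits (rad/s): [2.22, 2.22, 2.57, 3.14, 3.14, 3.14].

### API

Orientations are given as [roll, pitch, yaw] about the fixed x, y, z axes, in that order (R = Rz(yaw) Ry(pitch) Rx(roll)).
In Python, from cell import * gives the robot as it stands. The module is installed in compiled form; this text tells all that it offers.
- The arm moves only by the shell command python3 -m jog 'ROWS' [FORCE]. ROWS is JSON, a list of rows, each a list of 3 entries, a list of its own where there are three numbers: the finger opening in mm, from 0 to 94, then the shift along the tool's x, y, z in units of 50 mm (1.0 is 50 mm), then the turn about the tool's z in units of 180 degrees (1.0 is 180 degrees). In form: [[fingers, [dx, dy, dz], twist], ...]. A call has 1 to 20 rows; each row shifts and turns the commanded pose from where the row before left it, along the tool's axes as they then stand; what a row does not reach is not made up. A row lasts 1/10 s, in which the tool goes at most 50 mm and 8.59 degrees, less where a joint would pass 70% of its speed; a pose out of reach is approached as far as the arm can. A call with a number of a shift or a turn outside -1 to 1 is refused whole. A call with a gripper value outside its range is refused whole. The fingers move at their own pace and stop on an object; FORCE is the grip in N (left out, the last holds). Time passes only in rows, so rows that do not move let the fingers close. It gives the time, the measured TCP pose, the force, the opening and the grip force at its end, in the units of the state.
- read_state(): the state, without advancing time (a new reading comes with each control period).
- camera(name): name is "side" or "top" or "wrist"; returns the picture (384x512x3 uint8, red, green, blue); there is no depth.
- calibration(name): a dict with "mtx" (3x3 intrinsics, pixels), "cam_to_world" (4x4, takes a point from camera to world coordinates); the wrist camera has in their place "hand_eye" (4x4, takes a point from camera to tool coordinates, whose origin is the TCP and whose axes are the flange's). Camera axes: x right, y down, z forward; pixel columns grow to the right and rows downward; lengths in mm; the calibration is good to about 2 mm. A picture is of the moment at which its call begins: read the wrist's pose just before it. calibration takes no time and is no camera call.
- sign_off(): hands the job in; it is judged then, once.
Trained networks look in the newest picture that a camera, given by its name, has taken for a name from the list of things; names that differ only in an ending like _2 or _b are one class to them, and where a whole thing is asked for, a point or a joint stands for the part that bears it (a point fixed in the world has none). Each returns a list of dicts, best first, with "conf" (0 to 1); they miss things now and then, are a little off and sometimes report something else, mostly with a low value. They report only what shows in the picture. A call takes as long as a camera call.
- regions_of(camera, query): "pixels" (384x512 bool, what is visible of it) and "rect" ([centre column, centre row, width, height] in pixels, round what is visible of it).
The state is a dict: "clock": time; "joints": joint angles; "qd": joint speeds; "effort": joint torques, N m; "eef_pos": TCP position; "eef_rot": TCP orientation; "wrist_force": force on the tool from outside, world axes, zero at the start; "moment": the same for the moment, N m; "finger_gap": finger opening in mm; "finger_force": force on a finger pad.
Only numpy, scipy, OpenCV 4.12 (cv2) and the standard library are available. Lean on these libraries where they do the work, as an engineer would, in place of code of your own. Each camera call takes 0.05 s, during which the arm holds its last target. There are 200 camera calls.

## Working session

There is one attempt and no reset: what is moved stays moved. The work goes in short steps, Python scripts to look and compute and a shell command to move; the robot and the scene stay as the last step left them, time stands still between calls to the robot, and variables do not carry over. Pictures are saved under pics/ and viewed, at most 10 in all, crops included, and the job is handed in when it is done.

```bash
mkdir -p pics
python3 - <<'E'
from cell import *
import cv2,numpy as np
np.set_printoptions(precision=4,suppress=True)
s=read_state();print(s)
for n in("side","top"):
    im=camera(n);cv2.imwrite(f"pics/{n}0.png",im[:,:,::-1])
    c=calibration(n);print(n,c)
    for q in("tube","rack","head","rest","cover","cover_peg"):
        for r in regions_of(n,q)[:2]:print(n,q,round(r["conf"],2),np.round(r["rect"],1))
print(calibration("wrist"))
E
```

```text
{'clock': 0.0, 'joints': array([-1.2206,  0.3005,  1.5216, -0.    ,  1.3207, -0.0666]), 'qd': array([-0.0005,  0.0007,  0.0017, -0.0009, -0.0007, -0.0006]), 'effort': array([  0.0006, -53.1804, -35.2736,   0.0709,   0.0245,  -0.0001]), 'eef_pos': array([ 222.5527, -502.673 ,  204.8851]), 'eef_rot': array([-3.1404, -0.0001,  0.4168]), 'wrist_force': array([-0.279 , -0.9546, -0.1816]), 'moment': array([ 0.0113,  0.0246, -0.0086]), 'finger_force': 0.0, 'finger_gap': 93.85107905424603}
side {'mtx': array([[445.5765,   0.    , 258.9802],
       [  0.    , 445.5765, 187.8736],
       [  0.    ,   0.    ,   1.    ]]), 'cam_to_world': array([[ -0.9359,  -0.1557,   0.316 , 209.6863],
       [ -0.3517,   0.4651,  -0.8124, 913.6333],
       [ -0.0205,  -0.8714,  -0.4901, 682.3935],
       [  0.    ,   0.    ,   0.    ,   1.    ]])}
side tube 0.53 [276.1 150.2  28.1  42. ]
side rack 0.9 [263.1 165.3  40.5  63.7]
side head 0.61 [308.9 254.1  71.7  82.4]
side rest 0.69 [233.7 255.4  80.8  49.9]
side rest 0.36 [127.9 313.1  46.2  67.9]
side cover 0.54 [279.1 218.1  18.5   7.2]
side cover_peg 0.74 [
[... 328 characters left out ...]
],
       [   0.    ,    0.    ,    0.    ,    1.    ]])}
top tube 0.92 [361.4 180.2  92.2  21.9]
top rack 0.92 [351.4 175.2  80.1  42.6]
top head 0.83 [195.5 265.1  47.4  70.8]
top rest 0.63 [188.  205.2  23.2  64.8]
top cover 0.62 [196.2 240.2  15.3  19.9]
top cover_peg 0.61 [406.7 155.8  27.8  23.5]
top cover_peg 0.6 [191.4 238.3  10.9  16.6]
{'mtx': array([[305.1095,   0.    , 255.7154],
       [  0.    , 305.1095, 193.2254],
       [  0.    ,   0.    ,   1.    ]]), 'hand_eye': array([[   0.0014,   -0.9583,   -0.2857,   83.1966],
       [   1.    ,    0.0015,   -0.0002,   -0.2877],
       [   0.0006,   -0.2857,    0.9583, -179.031 ],
       [   0.    ,    0.    ,    0.    ,    1.    ]])}
```

Run:
```python
import cv2
a=cv2.imread("pics/top0.png")[110:320,130:430];cv2.imwrite("pics/t1.png",cv2.resize(a,(800,560),interpolation=2))
a=cv2.imread("pics/side0.png")[100:330,90:370];cv2.imwrite("pics/s1.png",cv2.resize(a,(728,598),interpolation=2))
```

```text
(no output)
```

View pics/t1.png

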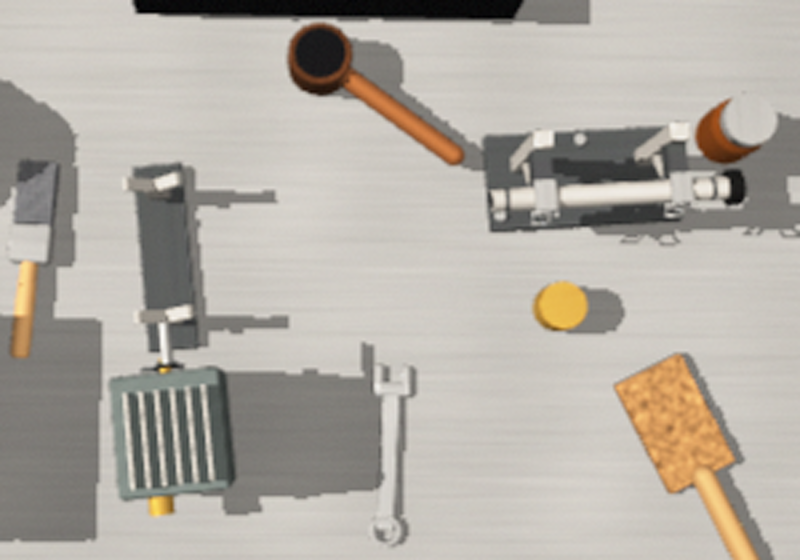

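View pics/s1.png

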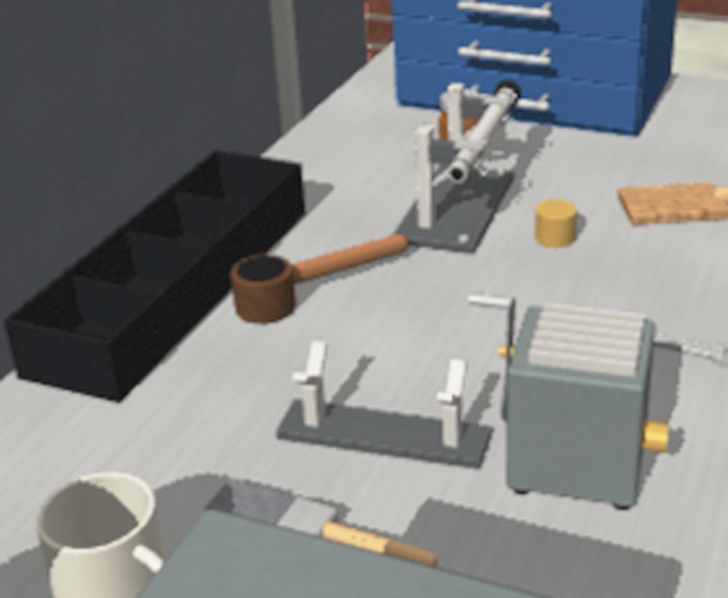

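The top view shows the tube from the nose at (492,199) to the eyecup at (745,187) in the zoomed crop, with the clip mouths facing the robot. The head is at lower left with its port facing away from the robot, the peg at (165,322–365), and the yoke tops near (164,314) and (152,182). Next I fit the poses.

```bash
cat > h.py <<'E'
from cell import *
import cv2,numpy as np
from scipy.optimize import least_squares
np.set_printoptions(precision=3,suppress=True)
def fixed(n):
    c=calibration(n);return c["mtx"],c["cam_to_world"]
def wristcam(s):
    from scipy.spatial.transform import Rotation as R
    c=calibration("wrist");T=np.eye(4);T[:3,:3]=R.from_euler("xyz",s["eef_rot"]).as_matrix();T[:3,3]=s["eef_pos"]
    return c["mtx"],T@c["hand_eye"]
def unproj(K,T,uv,z):
    d=T[:3,:3]@np.linalg.inv(K)@np.array([uv[0],uv[1],1.]);return T[:3,3]+d*(z-T[2,3])/d[2]
def proj(K,T,P):
    p=(np.asarray(P)-T[:3,3])@T[:3,:3];q=p@K.T;return q[:,:2]/q[:,2:]
def fit(obs,x0):  # obs: list of (K,T,local pts, uv); pose x,y,yaw
    def f(p):
        c,s=np.cos(p[2]),np.sin(p[2]);r=[]
        for K,T,L,uv in obs:
            L=np.asarray(L,float);W=np.c_[p[0]+c*L[:,0]-s*L[:,1],p[1]+s*L[:,0]+c*L[:,1],L[:,2]]
            r.append((proj(K,T,W)-uv).ravel())
        return np.concatenate(r)
    r=least_squares(f,x0,loss="soft_l1",x_scale=[10,10,.1]);return r.x,f(r.x).reshape(-1,2)
def move(s,dw):  # world shift -> tool units
    y=s["eef_rot"][2];return np.array([np.cos(y)*dw[0]+np.sin(y)*dw[1],np.sin(y)*dw[0]-np.cos(y)*dw[1],-dw[2]])/50
E
python3 - <<'E'
from h import *
import cell
print([k for k in dir(cell) if not k.startswith('_')], getattr(cell,"grasp_offset",None))
K,T=fixed("top")
pt=lambda a:np.array([[130+x/2.6667,110+y/2.6667] for x,y in a])
n,e=[unproj(K,T,u,110) for u in pt([(492,199),(744,188)])]
print("tube",n,e,np.linalg.norm(n-e),(n+e)/2, np.arctan2(*(n-e)[[1,0]]))
L=[(-2,50,137),(-2,-50,137),(-112,-50,137),(-112,50,137),(55,0,60),(185,0,60),(40,0,157)]
uv=pt([(112,380),(222,367),(233,485),(122,497),(164,318),(153,185),(165,322)])
p,r=fit([(K,T,L[:4],uv[:4]),(K,T,L[4:],uv[4:])],[450,150,0]);print("head",p);print(r)
E
```

```text
['Unreachable', 'calibration', 'camera', 'grasp_offset', 'read_state', 'regions_of', 'sign_off'] 18.8
tube [ 606.032 -157.254  110.   ] [ 619.264 -399.792  110.   ] 242.89869112970925 [ 612.648 -278.523  110.   ] 1.6252985282840509
head [442.741 144.658   0.13 ]
[[-0.677 -0.636]
 [-0.317 -0.939]
 [ 0.72   1.115]
 [ 0.151  2.083]
 [ 1.428 -1.067]
 [ 0.352 -0.345]
 [-2.423  0.549]]
```

```bash
python3 -m jog '[[60,[0,0,-0.85],0.047],[60,[0,0,-0.85],0.047],[40,[0.4,-0.77,0],0],[40,[0.4,-0.77,0],0],[40,[0.4,-0.77,0],0],[40,[0.4,-0.77,0],0],[40,[0.4,-0.77,0],0],[40,[0.4,-0.77,0],0],[40,[0.4,-0.77,0],0],[40,[0.4,-0.77,0],0],[40,[0.4,-0.77,0],0],[40,[0.4,-0.77,0],0],[40,[0.4,-0.77,0],0],[40,[0.4,-0.77,0],0],[40,[0.4,-0.77,0],0],[40,[0.4,-0.77,0],0],[40,[0.4,-0.77,0],0],[40,[0.4,-0.77,0],0]]' 10
python3 -m jog '[[40,[0,0,0],0],[40,[0,0,0],0]]'
python3 - <<'E'
from h import *
s=read_state();print(s["eef_pos"],s["eef_rot"],s["wrist_force"]);im=camera("wrist")
np.save("w1.npy",np.r_[s["eef_pos"],s["eef_rot"]])
cv2.imwrite("pics/w1.png",cv2.resize(im[:,:,::-1],(800,600),interpolation=2))
for q in("cover","cover_peg","rest"):
    for r in regions_of("wrist",q)[:2]:print(q,round(r["conf"],2),np.round(r["rect"],1))
E
```

```text
clock: 2.5
eef_pos: [465.9, 149.3, 290.6]
eef_rot: [-3.142, -0.0, 0.122]
wrist_force: [0.8, -0.7, 0.0]
finger_gap: 40.2
finger_force: 0.0
clock: 2.7
eef_pos: [465.5, 147.7, 290.1]
eef_rot: [3.141, 0.001, 0.123]
wrist_force: [-0.4, 0.3, -0.1]
finger_gap: 40.4
finger_force: 0.0
[465.478 147.686 290.06 ] [3.141 0.001 0.123] [-0.363  0.325 -0.129]
cover 0.91 [250.  186.7  34.3  36.4]
cover 0.43 [377.5 231.2  48.2  98.7]
cover_peg 0.82 [247.1 187.1  31.2  38.1]
rest 0.69 [254.2  87.8  47.  140.2]
```

View pics/w1.png

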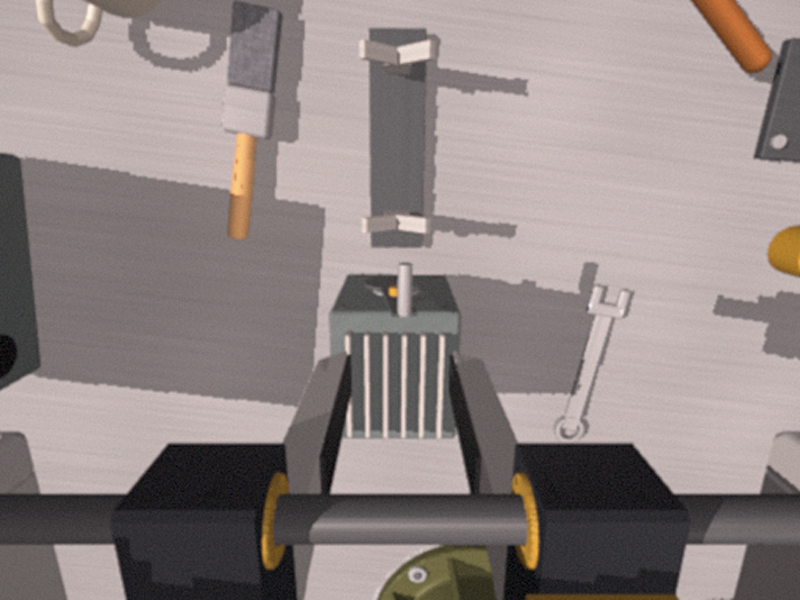

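Run:
```python
from h import *
a=np.load("w1.npy");K,T=wristcam(dict(eef_pos=a[:3],eef_rot=a[3:]))
L=[(55,24,79),(55,-24,79),(185,24,79),(185,-24,79)]
uv=np.array([(363,224),(430,224),(361,50),(435,47)])/1.5625
p,r=fit([(K,T,L,uv)],[445,145,.12]);print("head",p);print(r)
c,s=np.cos(p[2]),np.sin(p[2])
for u,x in(((405,265),40),((404.5,314),4)):
    best=None
    for th in np.linspace(0,.3,31):
        ly,lz=-45*np.sin(th),112+45*np.cos(th)
        q=proj(K,T,[[p[0]+c*x-s*ly,p[1]+s*x+c*ly,lz]])[0]*1.5625
        if th*100%10<1:print(x,round(th,2),q)
    print(u)
```

```text
head [442.701 145.5     0.136]
[[ 3.689  0.719]
 [-1.478  0.291]
 [ 1.598 -1.354]
 [-4.045  0.041]]
40 0.0 [398.18  262.791]
40 0.1 [404.914 262.646]
40 0.2 [411.556 262.363]
40 0.3 [418.013 261.947]
(405, 265)
4 0.0 [398.815 314.115]
4 0.1 [405.337 313.943]
4 0.2 [411.77  313.571]
4 0.3 [418.025 313.005]
(404.5, 314)
```

```bash
python3 -m jog '[[40,[0.05,0.08,0.6],0],[40,[0,0,0.6],0],[40,[0,0,0.6],0],[40,[0,0,0.6],0],[40,[0,0,0.5],0],[40,[0,0,0],0],[5,[0,0,0],0],[5,[0,0,0],0],[5,[0,0,0],0],[5,[0,0,0],0],[5,[0,0,0],0]]' 12
```

```text
clock: 4.0
eef_pos: [469.0, 143.8, 146.2]
eef_rot: [-3.141, -0.001, 0.122]
wrist_force: [-0.0, 1.1, 4.6]
finger_gap: 9.3
finger_force: 12.0
```

```bash
python3 -m jog '[[5,[0,0.066,0.012],0],[5,[0,0.066,0.012],0],[5,[0,0.064,0.021],0],[5,[0,0.064,0.021],0],[5,[0,0.06,0.031],0],[5,[0,0.06,0.031],0],[5,[0,0.055,0.04],0],[5,[0,0.055,0.04],0],[5,[0,0.048,0.047],0],[5,[0,0.048,0.047],0],[5,[0,0.04,0.054],0],[5,[0,0.04,0.054],0],[5,[0,0.032,0.06],0],[5,[0,0.032,0.06],0],[5,[0,0.023,0.063],0],[5,[0,0.023,0.063],0],[5,[0,0.013,0.066],0],[5,[0,0.013,0.066],0],[5,[0,0,0],0],[5,[0,0,0],0]]'
```

```text
clock: 6.0
eef_pos: [472.9, 106.0, 105.6]
eef_rot: [-3.137, 0.001, 0.122]
wrist_force: [-1.6, 23.6, -1.0]
finger_gap: 10.5
finger_force: 12.0
```

```bash
python3 -m jog '[[40,[0,0,0],0],[40,[0,0,0],0],[40,[0,0,0],0],[40,[0,0,-0.4],0],[40,[0,0,-0.8],0],[40,[0,0,-0.9],0],[40,[0,0,-0.9],0],[40,[0,0,-0.7],0],[40,[0,0,0],0]]'
python3 - <<'E'
from h import *
s=read_state();im=camera("wrist");im2=camera("side")
np.save("w2.npy",np.r_[s["eef_pos"],s["eef_rot"]])
a=cv2.resize(im[130:290,180:320],(525,600),interpolation=2);b=cv2.resize(im2[200:310,240:290],(272,600),interpolation=2)
cv2.imwrite("pics/w2.png",np.hstack([a,b])[:,:,::-1])
E
```

```text
clock: 6.9
eef_pos: [474.7, 103.6, 295.6]
eef_rot: [3.141, -0.007, 0.121]
wrist_force: [0.1, 0.3, -0.3]
finger_gap: 40.0
finger_force: 0.0
```

View pics/w2.png

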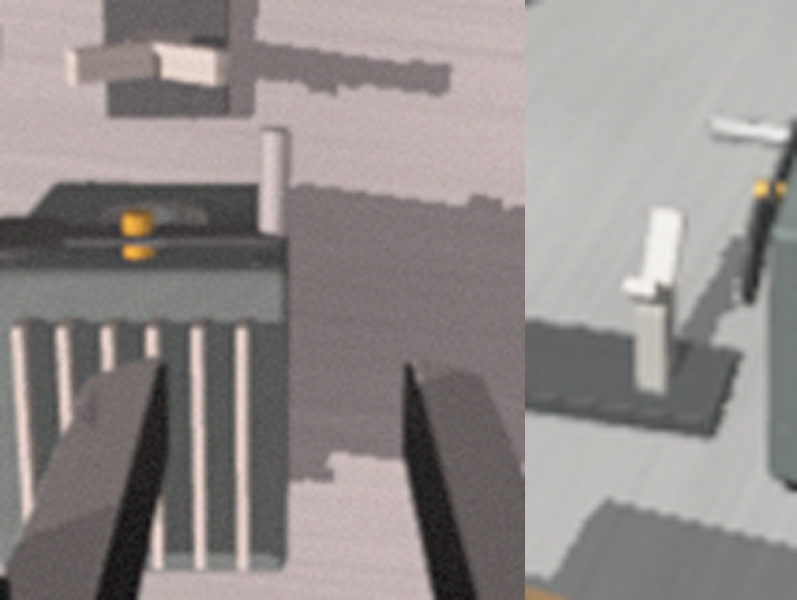

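The cover now lies near horizontal: in the left crop the peg is at (272,180), level with the pin at (137,225), and the ring behind the pin is bare. Now to the rack.

```bash
python3 -m jog '[[50,[0.15,0.66,0],0],[50,[0.15,0.66,0],0],[50,[0.15,0.66,0],0],[50,[0.15,0.66,0],0],[50,[0.15,0.66,0],0],[50,[0.15,0.66,0],0],[50,[0.15,0.66,0],0],[50,[0.15,0.66,0],0],[50,[0.15,0.66,0],0],[50,[0.15,0.66,0],0],[50,[0.15,0.66,0],0],[50,[0.15,0.66,0],0]]'
python3 -m jog '[[50,[0,0,0],-0.0435],[50,[0,0,0],-0.0435],[50,[0,0,0],-0.0435],[50,[0,0,0],-0.0435],[50,[0,0,0],-0.0435],[50,[0,0,0],-0.0435],[50,[0,0,0],-0.0435],[50,[0,0,0],-0.0435],[50,[0,0,0],-0.0435],[50,[0,0,0],-0.0435],[50,[0,0,0],-0.0435],[50,[0,0,0],0],[50,[0,0,0],0]]'
python3 - <<'E'
from h import *
a=np.load("w2.npy");K,T=wristcam(dict(eef_pos=a[:3],eef_rot=a[3:]))
print("pin",unproj(K,T,(180+137/3.75,130+222/3.75),112))
s=read_state();im=camera("wrist")
np.save("w3.npy",np.r_[s["eef_pos"],s["eef_rot"]]);print(s["eef_pos"],s["eef_rot"])
cv2.imwrite("pics/w3.png",cv2.resize(im[:,:,::-1],(800,600),interpolation=2))
K,T=wristcam(s)
for q in("tube","rack"):
    for r in regions_of("wrist",q)[:1]:
        print(q,round(r["conf"],2),np.round(r["rect"],1))
E
```

```text
clock: 8.2
eef_pos: [610.6, -279.8, 288.7]
eef_rot: [-3.14, 0.003, 0.121]
wrist_force: [0.3, 1.3, -0.2]
finger_gap: 50.0
finger_force: 0.0
clock: 9.5
eef_pos: [610.6, -278.4, 289.7]
eef_rot: [-3.14, -0.001, 1.62]
wrist_force: [0.0, -0.1, -0.2]
finger_gap: 49.8
finger_force: 0.0
pin [451.297 149.922 112.   ]
[ 610.556 -278.396  289.681] [-3.14  -0.001  1.62 ]
tube 0.93 [260.2 166.3  26.1 201.6]
rack 0.85 [276.1 158.8  84.2 144. ]
```

View pics/w3.png

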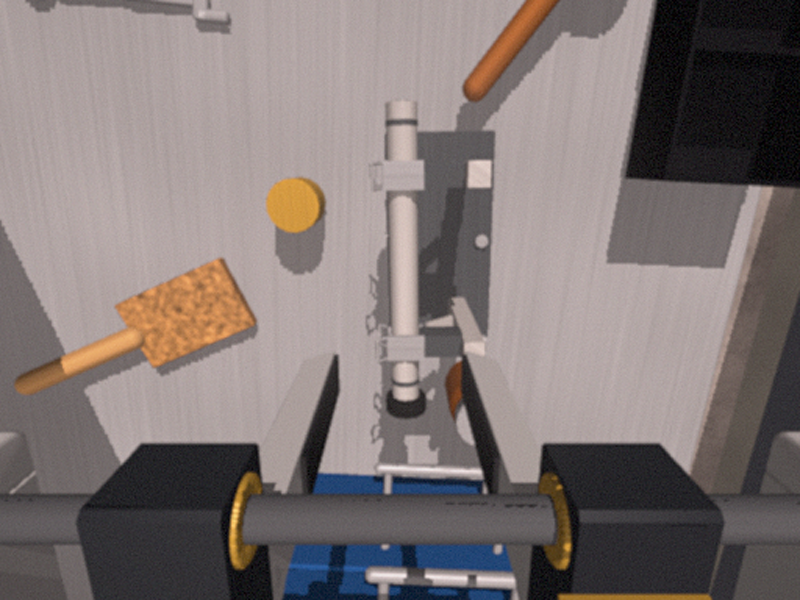

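The tube's midline runs from (401,101) at the nose to (406,405) at the eyecup, with the clips at rows 175 and 347. The fingers straddle it and nothing is in the way.

Run:
```python
from h import *
a=np.load("w3.npy");s=dict(eef_pos=a[:3],eef_rot=a[3:]);K,T=wristcam(s)
g=lambda u,v,z:unproj(K,T,(u/1.5625,v/1.5625),z)
n=g(401.5,101,112);c1=g(403,175,126);c2=g(404,347,126);m1=g(402.3,220,112);m2=g(404,310,112)
print(n,c1,c2,(c1+c2)/2,m1,m2);d=(m1-m2);print(np.arctan2(d[1],d[0]));d=n-m2;print(np.arctan2(d[1],d[0]))
u=d/np.linalg.norm(d);c=n-u*120;print("centre",c,"move",move(s,[c[0]-a[0],c[1]-a[1],0])*50)
```

```text
[ 604.777 -155.298  112.   ] [ 608.379 -204.439  126.   ] [ 615.955 -332.471  126.   ] [ 612.167 -268.455  126.   ] [ 609.646 -237.107  112.   ] [ 614.666 -306.992  112.   ]
1.6425027818830844
1.6358950571658883
centre [ 612.583 -275.044  112.   ] move [3.247 2.191 0.   ]
```

```bash
python3 -m jog '[[50,[0.06,0.04,0.6],-0.005],[50,[0,0,0.7],0],[50,[0,0,0.7],0],[50,[0,0,0.7],0],[50,[0,0,0.6],0],[50,[0,0,0.4],0],[50,[0,0,0.27],0],[50,[0,0,0],0],[50,[0,0,0],0]]' 5
python3 -m jog '[[15,[0,0,0],0],[15,[0,0,0],0],[15,[0,0,0],0],[15,[0,0,0],0],[15,[0,0,0],0],[15,[0,0,0],0]]' 5
```

```text
clock: 10.55
eef_pos: [613.0, -275.4, 93.5]
eef_rot: [3.141, 0.001, 1.64]
wrist_force: [0.4, -0.4, -0.4]
finger_gap: 50.2
finger_force: 0.0
clock: 11.15
eef_pos: [612.7, -275.3, 92.9]
eef_rot: [3.141, 0.0, 1.64]
wrist_force: [-1.2, 0.5, 3.8]
finger_gap: 21.5
finger_force: 5.0
```

```bash
python3 -m jog '[[15,[0,0,0],0],[15,[0,0,0],0],[15,[0,-0.03,0],0],[15,[0,-0.03,0],0],[15,[0,-0.03,0],0],[15,[0,-0.03,0],0]]' 45
python3 -m jog '[[15,[0,-0.03,0],0],[15,[0,-0.03,0],0],[15,[0,-0.03,0],0],[15,[0,-0.03,0],0],[15,[0,-0.03,0],0],[15,[0,-0.03,0],0]]'
```

```text
clock: 11.75
eef_pos: [608.4, -275.2, 92.7]
eef_rot: [3.137, 0.001, 1.641]
wrist_force: [14.6, 0.8, -3.0]
finger_gap: 21.0
finger_force: 45.0
clock: 12.35
eef_pos: [597.3, -276.0, 91.9]
eef_rot: [-3.141, -0.001, 1.641]
wrist_force: [0.5, -0.1, -1.5]
finger_gap: 20.5
finger_force: 45.0
```

```bash
python3 -m jog '[[15,[0,-0.04,0],0],[15,[0,-0.04,0],0],[15,[0,-0.04,0],0],[15,[0,-0.04,0],0],[15,[0,-0.04,0],0],[15,[0,-0.04,0],0],[15,[0,-0.04,0],0],[15,[0,-0.04,0],0],[15,[0,-0.06,0],0],[15,[0,-0.06,0],0],[15,[0,-0.06,0],0],[15,[0,-0.06,0],0],[15,[0,-0.06,0],0],[15,[0,0,0],0]]'
```

```text
clock: 13.75
eef_pos: [566.4, -278.5, 92.6]
eef_rot: [-3.142, -0.0, 1.64]
wrist_force: [-0.1, 0.3, -3.1]
finger_gap: 20.7
finger_force: 45.0
```

```bash
python3 -m jog '[[15,[0,0,-0.5],0],[15,[0,0,-0.8],0],[15,[0,0,-0.8],0],[15,[0,0,-0.5],0],[15,[0.4,0.034,0],0],[15,[0.733,0.068,0],0],[15,[0.733,0.068,0],0],[15,[0.733,0.068,0],0],[15,[0.733,0.068,0],0],[15,[0.733,0.068,0],0],[15,[0.733,0.068,0],0],[15,[0.733,0.068,0],0],[15,[0.733,0.068,0],0],[15,[0.733,0.068,0],0],[15,[0.733,0.068,0],0],[15,[0.733,0.068,0],0],[15,[0.333,0.034,0],0]]'
python3 -m jog '[[15,[0,0,0],-0.0432],[15,[0,0,0],-0.0432],[15,[0,0,0],-0.0432],[15,[0,0,0],-0.0432],[15,[0,0,0],-0.0432],[15,[0,0,0],-0.0432],[15,[0,0,0],-0.0432],[15,[0,0,0],-0.0432],[15,[0,0,0],-0.0432],[15,[0,0,0],-0.0432],[15,[0,0,0],-0.0432],[15,[0,0,0],-0.0432],[15,[0,0,0],0],[15,[0,0,0],0]]'
python3 - <<'E'
from h import *
s=read_state();im=camera("wrist")
np.save("w4.npy",np.r_[s["eef_pos"],s["eef_rot"]]);print(s["eef_pos"],s["eef_rot"])
cv2.imwrite("pics/w4.png",cv2.resize(im[:,:,::-1],(800,600),interpolation=2))
E
```

```text
clock: 15.45
eef_pos: [575.6, 166.5, 221.0]
eef_rot: [-3.14, -0.0, 1.643]
wrist_force: [-0.3, 0.9, -2.5]
finger_gap: 21.1
finger_force: 45.0
clock: 16.85
eef_pos: [576.5, 163.1, 221.9]
eef_rot: [-3.141, -0.001, -3.018]
wrist_force: [-0.8, -0.8, -2.7]
finger_gap: 21.1
finger_force: 45.0
[576.488 163.139 221.9  ] [-3.141 -0.001 -3.018]
```

View pics/w4.png

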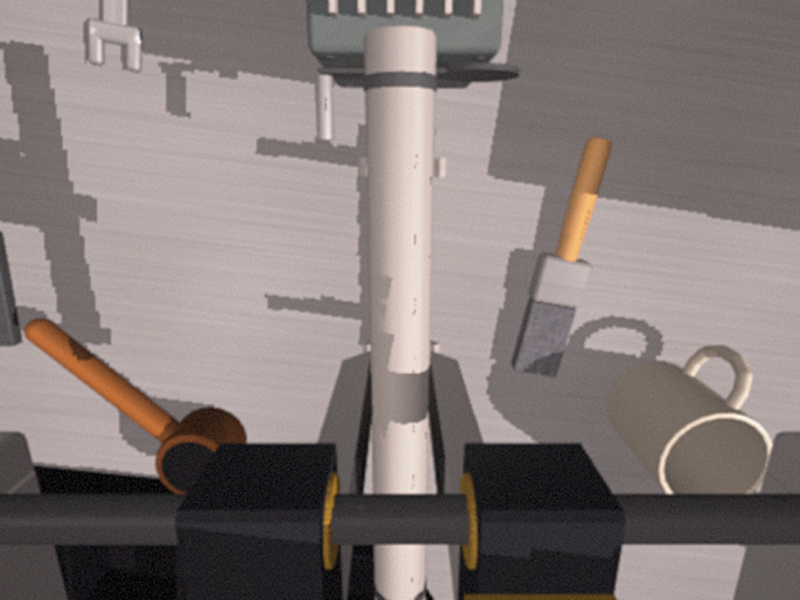

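```bash
python3 -m jog '[[15,[0,0.02,0.4],0],[15,[0,0,0.6],0],[15,[0,0,0.6],0],[15,[0,0,0.6],0],[15,[0,0,0.5],0],[15,[0,0,0.3],0],[15,[0,0,0.2],0],[15,[0,0,0],0],[15,[0,0,0],0]]'
python3 -m jog '[[15,[0,0,0.03],0],[15,[0,0,0.03],0],[15,[0,0,0.03],0],[15,[0,0,0.03],0],[15,[0,0,0],0]]'
```

```text
clock: 17.8
eef_pos: [577.2, 164.3, 63.6]
eef_rot: [3.141, 0.001, -3.015]
wrist_force: [0.0, 0.5, -2.1]
finger_gap: 20.8
finger_force: 45.0
clock: 18.3
eef_pos: [576.6, 164.1, 56.4]
eef_rot: [-3.142, -0.0, -3.014]
wrist_force: [0.4, -0.6, -3.1]
finger_gap: 20.4
finger_force: 45.0
```

```bash
python3 -m jog '[[15,[0,0,0.02],0],[15,[0,0,0.02],0],[15,[0,0,0],0]]'
python3 -m jog '[[15,[0,0,0.02],0],[15,[0,0,0],0]]'
```

```text
clock: 18.6
eef_pos: [576.6, 164.1, 54.4]
eef_rot: [-3.142, -0.0, -3.014]
wrist_force: [0.8, -0.0, -2.8]
finger_gap: 20.8
finger_force: 45.0
clock: 18.8
eef_pos: [576.8, 164.1, 53.6]
eef_rot: [-3.142, 0.0, -3.014]
wrist_force: [0.5, -0.1, -2.2]
finger_gap: 21.0
finger_force: 45.0
```

```bash
python3 -m jog '[[15,[0,0,0.02],0],[15,[0,0,0],0]]'
python3 -m jog '[[15,[0,0,0.02],0],[15,[0,0,0],0]]'
```

```text
clock: 19.0
eef_pos: [577.0, 164.1, 53.0]
eef_rot: [3.142, 0.001, -3.014]
wrist_force: [-1.5, -0.5, 3.7]
finger_gap: 21.0
finger_force: 45.0
clock: 19.2
eef_pos: [577.1, 164.2, 52.8]
eef_rot: [3.141, 0.001, -3.014]
wrist_force: [-4.7, -2.7, 12.5]
finger_gap: 20.9
finger_force: 45.1
```

```bash
python3 -m jog '[[15,[0,0,-0.02],0],[30,[0,0,0],0],[30,[0,0,0],0],[30,[0,0,0],0],[15,[0,0,0],0],[15,[0,0,0],0],[15,[0,0,0],0],[15,[0,0,0],0]]' 10
python3 -m jog '[[15,[0.02,0,0],0],[15,[0.02,0,0],0],[15,[0.02,0,0],0],[15,[0.02,0,0],0],[15,[0,0,0],0]]'
```

```text
clock: 20.0
eef_pos: [576.7, 164.2, 52.5]
eef_rot: [-3.142, -0.0, -3.014]
wrist_force: [0.8, 0.4, -0.6]
finger_gap: 21.6
finger_force: 10.0
clock: 20.5
eef_pos: [572.5, 163.6, 52.5]
eef_rot: [-3.142, -0.0, -3.014]
wrist_force: [0.1, 0.7, -0.8]
finger_gap: 21.5
finger_force: 10.0
```

```bash
python3 -m jog '[[15,[0.02,0,0],0],[15,[0.02,0,0],0],[15,[0.02,0,0],0],[15,[0.02,0,0],0],[15,[0.02,0,0],0],[15,[0,0,0],0]]'
python3 -m jog '[[15,[0.02,0,0],0],[15,[0.02,0,0],0],[15,[0,0,0],0]]'
python3 -m jog '[[15,[0.02,0,0],0],[15,[0.02,0,0],0],[15,[0,0,0],0]]'
```

```text
clock: 21.1
eef_pos: [567.6, 163.0, 52.6]
eef_rot: [3.142, -0.0, -3.014]
wrist_force: [0.6, 0.7, -1.0]
finger_gap: 21.8
finger_force: 10.0
clock: 21.4
eef_pos: [565.7, 162.8, 52.6]
eef_rot: [3.142, -0.0, -3.014]
wrist_force: [-0.1, -0.3, -1.2]
finger_gap: 21.5
finger_force: 10.0
clock: 21.7
eef_pos: [563.7, 162.5, 52.6]
eef_rot: [3.142, -0.0, -3.014]
wrist_force: [0.1, 0.9, -0.9]
finger_gap: 21.4
finger_force: 10.0
```

```bash
for i in 1 2 3; do :; done
python3 -m jog '[[15,[0.02,0,0],0],[15,[0.02,0,0],0],[15,[0,0,0],0]]'
python3 -m jog '[[15,[0.02,0,0],0],[15,[0.02,0,0],0],[15,[0,0,0],0]]'
```

```text
clock: 22.0
eef_pos: [561.9, 162.3, 52.6]
eef_rot: [3.142, 0.001, -3.014]
wrist_force: [3.0, -0.5, -2.9]
finger_gap: 22.0
finger_force: 10.0
clock: 22.3
eef_pos: [561.6, 162.1, 53.3]
eef_rot: [3.142, 0.005, -3.014]
wrist_force: [12.1, 1.7, -3.5]
finger_gap: 21.8
finger_force: 10.0
```

```bash
python3 -m jog '[[15,[0,0,0],0],[15,[0,0,0],0],[15,[0,0,0],0],[15,[-0.01,0,0],0],[15,[0,0,0],0]]'
python3 -m jog '[[40,[0,0,0],0],[40,[0,0,0],0],[40,[0,0,0],0],[40,[0,0,0],0],[40,[0,0,-0.2],0],[40,[0,0,-0.5],0],[40,[0,0,-0.8],0],[40,[0,0,-0.8],0],[40,[0,0,-0.8],0],[40,[0,0,0],0],[40,[0,0,0],0]]'
python3 - <<'E'
from h import *
s=read_state();im=camera("wrist");im2=camera("side");print(s["eef_pos"],s["eef_rot"])
a=cv2.resize(im[0:230,170:340],(425,575),interpolation=2);b=cv2.resize(im2[200:310,185:255+2],(376,575),interpolation=2)
b=cv2.resize(im2[200:320,200:278],(374,575),interpolation=2)
cv2.imwrite("pics/w5.png",np.hstack([a,b])[:,:,::-1])
E
```

```text
clock: 22.8
eef_pos: [561.6, 162.1, 53.0]
eef_rot: [3.142, 0.003, -3.014]
wrist_force: [7.9, 2.1, -4.5]
finger_gap: 21.5
finger_force: 10.0
clock: 23.9
eef_pos: [560.4, 162.1, 208.6]
eef_rot: [3.141, 0.002, -3.014]
wrist_force: [1.5, -0.2, -0.1]
finger_gap: 40.2
finger_force: 0.0
[560.429 162.066 208.601] [ 3.141  0.002 -3.014]
```

View pics/w5.png

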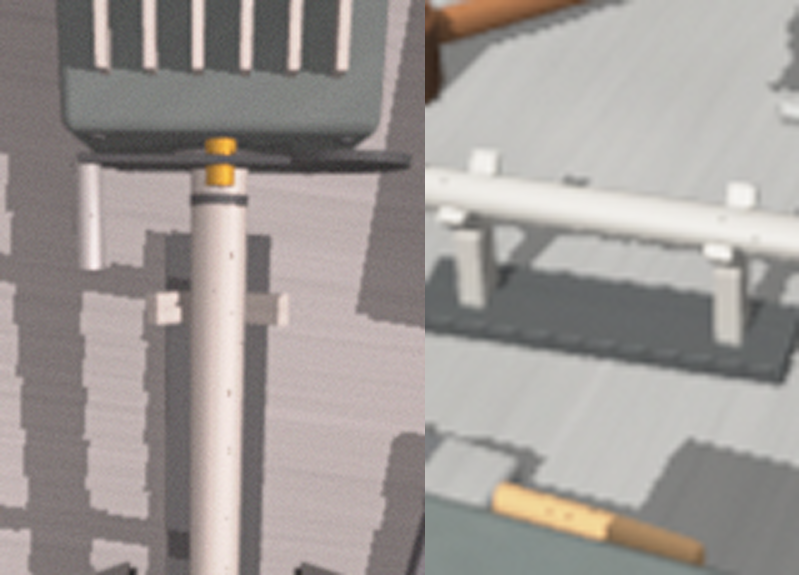

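The tube lies in both yokes. Its nose runs under the pin at (218,165) to the ring, the cover stands horizontal, and the gripper is clear.

```bash
python3 -c "
from cell import *
print(sign_off())"
```

```text
the job is handed in; nothing more can be done
None
```

I handed the job in at about 24 s; the sign-off returned no verdict. By my readings the cover stands about 1.4 rad open, the tube came straight out of the clips (about 15 N highest reading) and lies in the V rest, its nose pressed against the ring at about 12 N, then released with the gripper clear.

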